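# Hold the turning bolt head behind the bracket while its nut is run tight

### The job

A nutrunner on the far side of the bracket is running up the last nut of the row, but the bolt just turns round with its nut. Reach down into the gap behind the bracket, take that bolt's hex head between the fingers and hold it still until the nut is tight and the runner's socket stops turning. Finish still gripping the head, for the runner keeps pushing; leave the spanner, the plywood disc and the tub on the bench where they are.

Things in the scene. Friction and masses are not known exactly. Their poses are not given: they have to be found in the camera images.
- frame: workpiece clamped to the bench. Origin on the bench, under the middle bolt, in the plane of the bracket's gap-side face; +x points from the gap through the bracket to the runner, +y along the row of three level bolts (at y -70, 0, +70 mm, 75 mm above the bench), z up. Plywood base 270 mm long in y, x -105 to 45 mm, 18 mm thick; end clamps to y +-175 mm
- bracket (a point): top middle of the gap-side face of the aluminium angle bracket, 108 mm above the bench, axes as the frame's. Its upright is 8 mm thick and 220 mm long in y; a plywood panel of the same height, 18 mm thick, 250 mm long, lies against its far side
- gap (a point): middle of the gap's open top, 24 mm behind the bracket's face and 108 mm above the bench, axes as the frame's. The gap is 48 mm wide in x, between the bracket and a parallel plywood rib behind it (18 mm thick, 250 mm long, top also 108 mm); open at the top and both ends; its floor is 26 mm above the bench
- runner: inline battery nutrunner in a saddle on the bench beyond the bracket, 90 mm wide, top 114 mm above the bench. Origin on the bench under the axis of the bolt that it drives (which of the three varies), in the plane of the bracket's gap-side face; axes parallel to the frame's. It reaches from x 37 mm (mouth of its socket) to 358 mm
- bolt: the loose M16 bolt in the runner's nut, oiled steel (friction about 0.25). Origin on its axis in the plane of the bracket's gap-side face; +x along the axis to the runner; two flats face its own +z and -z. It only turns, about x: free at about 1.3 rad/s, anticlockwise seen from the gap; held, it is dragged with 0.08 N m, and with 0.2 N m once the nut is tight. 25 to 40 N of grip holds it
- head (a point): centre of that bolt's hex head, on its axis, 75 mm above the bench, 9 mm into the gap from the bracket's face; axes as the bolt's. Head 24 mm across flats, 27.7 mm across corners, 10 mm thick (4 to 14 mm from the bracket's face), on a 4 mm spring washer no wider than the flats. Gripped on corners it slides round until it sits flat
- done_a: one of the two other bolts of the row, already tight and fixed, with the same head; origin on the bench under its axis, in the plane of the bracket's gap-side face
- done_b: the other tight bolt, the same
- drive (a joint): turn of the runner's spindle, socket and nut, rad; grows as it runs, any start value; stops growing when the nut is tight and the bolt is held
- thread (a joint): turn of the nut on the bolt, rad: starts between 0 and 2, grows only while the bolt is held from turning (about 0.8 rad/s), and stops at 6.28, the nut tight
- spanner: steel spanner, 210 mm, lying on the bench; bystander
- ply_disc: plywood disc, 100 mm across, 18 mm thick, lying on the bench; bystander
- tub: small round plastic tub, 72 mm across, 40 mm high, with nuts in it; bystander

How it is judged:
On the way, in this order (a step that is already met when the one before it is completed fails the run):
1. the turning bolt's head is between the fingers and stands still while its nut is still loose (contact force between the fingers and bolt above 3 N and distance between the grasp point and head below 0.02 m and angular speed of bolt below 0.25 rad/s and value of joint thread below 6 rad), for 0.5 s.
2. the nut has been run tight while the head is held (value of joint thread above 6.15 rad and contact force between the fingers and bolt above 3 N and angular speed of bolt below 0.25 rad/s), for 0.3 s.
At the end, for the whole second after the job is handed in: the nut is tight (thread at least 6.15 rad of its 6.28), the fingers grip the head with more than 3 N, the grasp point within 20 mm of the head's centre, and bolt and runner stand still (under 0.15 rad/s) through the last second (value of joint thread above 6.15 rad and contact force between the fingers and bolt above 3 N and distance between the grasp point and head below 0.02 m and angular speed of bolt below 0.15 rad/s and velocity of joint drive below 0.15 rad/s); the arm keeps its last pose, push and grip.
It fails at once if the spanner, disc or tub is shoved more than 40 mm (distance of any of spanner, ply_disc, tub from where it was at the start of the episode above 0.04 m).
It also fails if it takes over 48 s, if anything falls off the work surface, if the arm or the gripper's body presses on something with over 40 N, if the wrist force passes 120 N, or if a joint passes its speed limit or range.

### The arm

A 6-joint arm with a two-finger parallel gripper is mounted at the origin on the work surface. World frame = base frame: x ahead of the robot, y to its left, z up, the work surface at z = 0. Lengths are in m, angles in rad, forces in N, time in s.
With the tool pointing down it reaches from about 0.325 to 0.775 m from the base axis. Payload 5.5 kg.
Tool frame: the origin (TCP) lies on the centre line of the jaws, within the pads' length; the fingertips stand arm.finger_overhang ahead of it and the grasp point (between the pads) lies 8 mm behind it (arm.finger_overhang is the distance from the TCP to the fingertips, in m); z points along the fingers, y is the line along which they close (so a half turn about z gives the same grasp; the last joint's range is limited). The gripper opens to 85 mm and grips with 20 to 120 N. Pads are 22 mm wide; open, the fingers measure 114 mm over their backs; the gripper's body (76 mm by 85 mm) begins 54 mm behind the grasp point. The pads swing forward as they close: fully open they stand 13 mm farther back than shut.
Start: joints at [1.164, 0.091, 1.231, -0, 1.82, -0.057], TCP at [0.206, 0.564, 0.242] pointing down, gripper open.
Joint ranges: [-2.87, 2.87], [-0.86, 2.18], [0.17, 2.46], [-1.51, 4.65], [0.06, 2.69], [-2.65, 2.65]. Speed limits (rad/s): [2.57, 2.57, 3.01, 3.14, 3.14, 3.14].

### API

Orientations are given as a rotation vector (axis times angle).
In Python, from rig import state, imaging, order, spotter, arm gives the robot as it stands. The module is installed in compiled form; this text tells all that it offers.
- The arm moves only by the tool servo_tool, never from a script. Its argument "plan" is a list of rows, each a list of 7 numbers: the shift along the world's x, y, z normalised to -1 to 1, where 1 is 100 mm, then the turn, a rotation vector about the world's x, y, z normalised to -1 to 1, where 1 is pi rad, then the closure, from 0 (fully open) to 1 (shut). A call has 1 to 12 rows; each row is the pose to reach, as a shift and turn from the pose commanded when the call began, turning the shorter way round; what a row does not reach only later rows make up. A row lasts 1/8 s, in which the tool goes at most 62.5 mm and 10.7 degrees, less where a joint would pass 70% of its speed; a pose out of reach is approached as far as the arm can. A call with a number of a shift or a turn outside -1 to 1 is refused whole. A call with a gripper value outside its range is refused whole. The fingers move at their own pace and stop on an object; the grip force is fixed at half the most. Time passes only in rows, so rows that repeat a pose let the fingers close. It gives the time, the measured TCP pose, the force, the opening and the grip force at its end, in the units of the state.
- state(): the state, without advancing time (a new reading comes with each control period).
- imaging.get_image(name): name is "scene" or "top" or "wrist"; returns (picture, depth): 480x640x3 uint8, blue, green, red; 480x640 float32, m along the optical axis (not along the pixel's ray), 0 where there is no reading.
- imaging.camera_model(name): a dict with "fx", "fy", "cx", "cy" (pixels), "world_from_camera" (4x4, takes a point from camera to world coordinates); the wrist camera has in their place "hand_eye" (4x4, takes a point from camera to tool coordinates, whose origin is the TCP and whose axes are the flange's). Camera axes: x right, y down, z forward; pixel columns grow to the right and rows downward; lengths in m; the calibration is good to about 2 mm. The wrist camera is an equidistant fisheye: a pixel r from the principal point sees the ray r / f radians off the axis. A picture is of the moment at which its call begins: read the wrist's pose just before it. camera_model takes no time and is no camera call.
- order.sign_off(): hands the job in; it is judged then, once.
Trained networks look in the newest picture that a camera, given by its name, has taken for a name from the list of things; names that differ only in an ending like _2 or _b are one class to them, and where a whole thing is asked for, a point or a joint stands for the part that bears it (a point fixed in the world has none). Each returns a list of dicts, best first, with "conf" (0 to 1); they miss things now and then, are a little off and sometimes report something else, mostly with a low value. They report only what shows in the picture. A call takes as long as a camera call.
- spotter.find_in(thing, camera): "location" ([column, row] as shares, 0 to 1, of the picture: columns of its width, rows of its height, amid what is visible of it).
- spotter.outline_of(thing, camera): "mask" (480x640 bool, what is visible of it) and "location" ([column, row] as shares, 0 to 1, of the picture: columns of its width, rows of its height, amid what is visible of it).
The state is a dict: "time": time; "joint_pos": joint angles; "joint_velocities": joint speeds; "joint_torque": joint torques, N m; "tool_pos": TCP position; "tool_rot": TCP orientation; "ft_force": force on the tool from outside, world axes, zero at the start; "ft_torque": the same for the moment, N m; "width": finger opening in m; "finger_force": force on a finger pad.
Only numpy, scipy, OpenCV 4.12 (cv2) and the standard library are available. Lean on these libraries where they do the work, as an engineer would, in place of code of your own. Each camera call takes 0.05 s, during which the arm holds its last target. There are 200 camera calls.

## Working session

There is one attempt and no reset: what is moved stays moved. The work goes in short steps, Python scripts to look and compute and a tool call to move; the robot and the scene stay as the last step left them, time stands still between calls to the robot, and variables do not carry over. Pictures are saved under pics/ and viewed, at most 10 in all, crops included, and the job is handed in when it is done.

Besides the shell and the picture viewer there is one more tool, called after "Request:" as a command line: name --pt "numbers of a row" for each row, then --argument value for the rest. servo_tool: Moves the arm, as the interface text tells. Its arguments: {"type":"object","properties":{"plan":{"type":"array"}},"required":["plan"]}

```bash
mkdir -p pics
cat > h.py <<'E'
import numpy as np,cv2
from rig import state, imaging, order, spotter, arm
def world(cam,d,uv):
    m=imaging.camera_model(cam);u,v=np.asarray(uv,float).T
    P=np.stack([(u-m['cx'])/m['fx']*d,(v-m['cy'])/m['fy']*d,d],-1)
    W=np.array(m['world_from_camera']);return P@W[:3,:3].T+W[:3,3]
E
python3 - <<'E'
from h import *
print(arm.finger_overhang,state())
out=[]
for c in('scene','top'):
    im,d=imaging.get_image(c);cv2.imwrite(f'pics/{c}0.png',im)
    for t in('frame','bracket','gap','runner','bolt','head','done_a','spanner','ply_disc','tub'):
        for r in spotter.find_in(t,c)[:4]:
            u,v=r['location'][0]*640,r['location'][1]*480
            z=d[min(479,int(v)),min(639,int(u))]
            print(c,t,round(r['conf'],2),int(u),int(v),world(c,np.array([z]),[[u,v]])[0].round(3))
E
```

```text
0.011 {'time': 0.0, 'joint_pos': array([ 1.16427999e+00,  9.18639286e-02,  1.23190846e+00, -1.05399881e-05,
        1.81984639e+00, -5.67219234e-02]), 'joint_velocities': array([ 0.00090267, -0.00059634,  0.00028761,  0.00057584,  0.00062062,
       -0.00126333]), 'joint_torque': array([-1.29340395e-03, -4.58724010e+01, -4.18038404e+01, -4.23330748e-04,
        1.14987086e-02,  2.07468935e-05]), 'tool_pos': array([0.20552795, 0.56339935, 0.2411351 ]), 'tool_rot': array([-0.54658337, -3.09321544,  0.00310087]), 'ft_force': array([ 0.0771885 , -0.1094631 ,  0.31811932]), 'ft_torque': array([ 0.00970089, -0.07598417,  0.0233792 ]), 'finger_force': 0.0, 'width': 0.08546472096418921}
scene frame 0.95 309 262 [ 0.616 -0.005  0.096]
scene bracket 0.57 308 266 [ 0.617 -0.006  0.088]
scene gap 0.66 308 264 [ 0.615 -0.005  0.09 ]
scene runner 0.86 402 351 [0.858 0.061 0.092]
scene head 0.72 299 283 [ 0.645 -0.032  0.077]
scene done_a 0.78 297 278 [ 0.639 -0.033  0.085]
scene done_a 0.54 369 255 [0.612 0.11  0.084]
scene spanner 0.71 445 279 [0.636 0.265 0.008]
scene spanner 0.38 308 262 [ 0.618 -0.007  0.097]
scene ply_disc 0.56 232 344 [ 0.694 -0.161  0.017]
top frame 0.67 317 251 [0.544 0.019 0.029]
top bracket 0.86 315 249 [0.547 0.023 0.02 ]
top gap 0.88 318 253 [0.54  0.018 0.026]
top runner 0.67 282 122 [0.773 0.079 0.099]
top head 0.59 314 236 [0.568 0.027 0.086]
top done_a 0.72 273 220 [0.599 0.1   0.084]
top done_a 0.62 344 201 [ 0.63  -0.03   0.089]
top spanner 0.75 192 222 [0.606 0.259 0.003]
top ply_disc 0.56 408 178 [ 0.683 -0.159  0.016]
top tub 0.95 332 307 [ 0.436 -0.007  0.005]
```

View pics/top0.png

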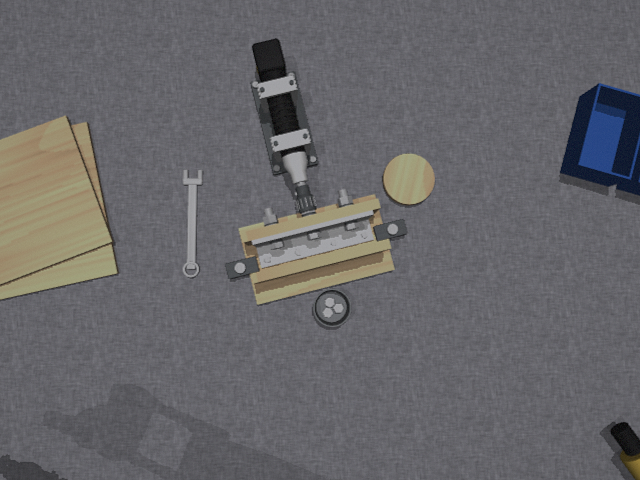

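View pics/scene0.png

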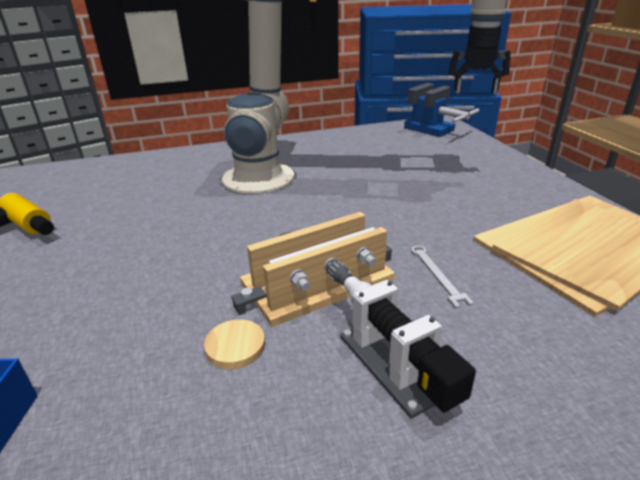

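The runner sits at the middle bolt: its socket is at (305,203) in the top view, and the head in the gap is at about (314,236). Next I'll fit the frame from depth using the wall tops at z = 0.108.

Run:
```python
from h import *
im,d=imaging.get_image('top')
v,u=np.mgrid[0:480,0:640]
P=world('top',d.ravel(),np.stack([u.ravel(),v.ravel()],1)).reshape(480,640,3)
m=((P[...,2]>.102)&(P[...,2]<.113)&(v>190)&(v<310)&(u>225)&(u<410)).astype(np.uint8)
n,l,s,c=cv2.connectedComponentsWithStats(m)
for i in range(1,n):
    if s[i,4]<60: continue
    q=P[l==i];r=cv2.minAreaRect((q[:,:2]*1000).astype(np.float32))
    print(s[i],np.round(r[0],1),np.round(r[1],1),round(r[2],1),q[:,2].mean().round(4))
q=P[m>0];print(cv2.minAreaRect((q[:,:2]*1000).astype(np.float32)))
# head-height points in gap
m=(P[...,2]>.075)&(P[...,2]<.1)&(v>190)&(v<310)&(u>225)&(u<410)
o=im[170:330,210:430].copy();cv2.imwrite('pics/c.png',cv2.resize(o,None,fx=3.5,fy=3.5,interpolation=2))
n,l,s,c=cv2.connectedComponentsWithStats(m.astype(np.uint8))
for i in range(1,n):
    if s[i,4]>15: print(s[i],c[i].round(),P[l==i].mean(0).round(4))
```

```text
[ 241  198  140   47 2026] [591.7  31.2] [ 26.6 250.4] 13.0 0.1075
[ 251  239  141   45 1454] [523.6  16. ] [ 18.2 249.7] 13.1 0.1076
((559.656982421875, 23.918975830078125), (92.34566497802734, 250.5925750732422), 13.035633087158203)
[296 191  21  26 420] [306. 203.] [0.6285 0.0406 0.0864]
[337 191  17  17 186] [345. 199.] [ 0.635  -0.0297  0.0835]
[263 208  16  19 200] [270. 217.] [0.6043 0.1062 0.0834]
[343 215  30  16 146] [353. 224.] [ 0.5893 -0.0434  0.085 ]
[261 223  81  27 317] [297. 238.] [0.5665 0.0575 0.0853]
```

The fit agrees with the given sizes: 92.3 × 250.6 mm, tops at 0.1075, yaw 13.0°. That puts the frame origin at (0.579, 0.028) and the driven bolt in the middle. The grasp point goes 15 mm behind the face, at (0.5644, 0.025), with a turn of +33° about z. I'll move above it in six equal steps, starting to close the fingers on the way.

Request:
servo_tool --pt "0.3 -0.45 0 0 0 0.015 0.4" --pt "0.598 -0.897 0 0 0 0.031 0.4" --pt "0.598 -0.897 0 0 0 0.031 0.4"

```text
time: 1.52
tool_pos: [0.2673, 0.4718, 0.2429]
tool_rot: [0.401, 3.115, 0.001]
ft_force: [-0.3, 0.5, -0.2]
width: 0.0515
finger_force: 0.0
```

Request:
servo_tool --pt "0.3 -0.45 0 0 0 0.015 0.4" --pt "0.598 -0.897 0 0 0 0.031 0.4" --pt "0.598 -0.897 0 0 0 0.031 0.4"

```text
time: 1.9
tool_pos: [0.3267, 0.3827, 0.2427]
tool_rot: [0.249, 3.131, 0.001]
ft_force: [-1.4, 1.3, 0.6]
width: 0.0514
finger_force: 0.0
```

Request:
servo_tool --pt "0.3 -0.45 0 0 0 0.015 0.4" --pt "0.598 -0.897 0 0 0 0.031 0.4" --pt "0.598 -0.897 0 0 0 0.031 0.4"

```text
time: 2.28
tool_pos: [0.3862, 0.2934, 0.2423]
tool_rot: [0.097, 3.14, -0.0]
ft_force: [-1.0, 0.1, 0.6]
width: 0.0514
finger_force: 0.0
```

Request:
servo_tool --pt "0.3 -0.45 0 0 0 0.015 0.4" --pt "0.598 -0.897 0 0 0 0.031 0.4" --pt "0.598 -0.897 0 0 0 0.031 0.4"

```text
time: 2.65
tool_pos: [0.4458, 0.2042, 0.2419]
tool_rot: [0.057, -3.141, 0.0]
ft_force: [-0.5, 0.4, -0.4]
width: 0.0511
finger_force: 0.0
```

Request:
servo_tool --pt "0.3 -0.45 0 0 0 0.015 0.4" --pt "0.598 -0.897 0 0 0 0.031 0.4" --pt "0.598 -0.897 0 0 0 0.031 0.4"

```text
time: 3.02
tool_pos: [0.5055, 0.115, 0.2416]
tool_rot: [0.211, -3.134, -0.0]
ft_force: [-0.1, 0.4, 0.0]
width: 0.0511
finger_force: 0.0
```

Request:
servo_tool --pt "0.3 -0.45 0 0 0 0.015 0.4" --pt "0.598 -0.897 0 0 0 0.031 0.4" --pt "0.598 -0.897 0 0 0 0.031 0.4" --pt "0.598 -0.897 0 0 0 0.031 0.4"

```text
time: 3.52
tool_pos: [0.5642, 0.0279, 0.2422]
tool_rot: [0.369, -3.119, -0.002]
ft_force: [-0.4, 0.1, 0.4]
width: 0.0512
finger_force: 0.0
```

Above the gap now; one close look with the wrist camera to check alignment.

Run:
```python
from h import *
from scipy.spatial.transform import Rotation as Ro
s=state();R=Ro.from_rotvec(s['tool_rot']).as_matrix();p=s['tool_pos']
im,d=imaging.get_image('wrist');m=imaging.camera_model('wrist');H=np.array(m['hand_eye'])
v,u=np.mgrid[0:480,0:640]
x=(u-m['cx'])/m['fx'];y=(v-m['cy'])/m['fy'];r=np.hypot(x,y)+1e-9
k=np.tan(np.minimum(r,1.5))/r
P=np.stack([x*k*d,y*k*d,d],-1)@H[:3,:3].T+H[:3,3]
P=P@R.T+p
yaw=np.radians(13.03);B=np.array([[np.cos(yaw),np.sin(yaw)],[-np.sin(yaw),np.cos(yaw)]])
Q=(P[...,:2]-[.579,.0284])@B.T*1000; z=P[...,2]*1000
ok=(d>0)&(r<1.4)
a=ok&(abs(z-108)<4)&(abs(Q[...,1])<60)
for lo,hi in((-80,-30),(-15,40)):
    t=Q[...,0][a&(Q[...,0]>lo)&(Q[...,0]<hi)]
    if t.size: print('wall x',np.percentile(t,[1,99]).round(1),t.size)
for c in(-70,0,70):
    h=ok&(z>74)&(z<93)&(Q[...,0]>-18)&(Q[...,0]<-3)&(abs(Q[...,1]-c)<25)
    if h.any(): print(c,h.sum(),'x',np.percentile(Q[h][:,0],[2,98]).round(1),'y',np.percentile(Q[h][:,1],[2,98]).round(1),'z',z[h].max().round(1))
for t in('head','done_a'):
    for g in spotter.find_in(t,'wrist')[:3]:
        i,j=int(g['location'][1]*480),int(g['location'][0]*640);print(t,round(g['conf'],2),j,i,Q[i,j].round(1),z[i,j].round(1))
cv2.imwrite('pics/w1.png',im)
t=(p[:2]-[.579,.0284])@B.T*1000;print('tcp in frame',t.round(1),'yaw of tool y',np.degrees(np.arctan2(R[1,1],R[0,1])).round(2),s['joint_pos'].round(2))
```

```text
wall x [-64. -46.] 4135
wall x [ 1.7 28.1] 5088
-70 426 x [-12.6  -3.3] y [-81.1 -56.3] z 89.2
0 439 x [-12.6  -3.2] y [-11.3  14.3] z 88.6
70 430 x [-12.9  -3.3] y [59.6 83.9] z 88.8
head 0.7 324 225 [-11.3   2.7] 85.9
done_a 0.91 406 230 [-7.8 69.7] 85.6
tcp in frame [-14.6   2.8] yaw of tool y 103.49 [-0.01 -0.    1.33  0.    1.82 -1.82]
```

View pics/w1.png

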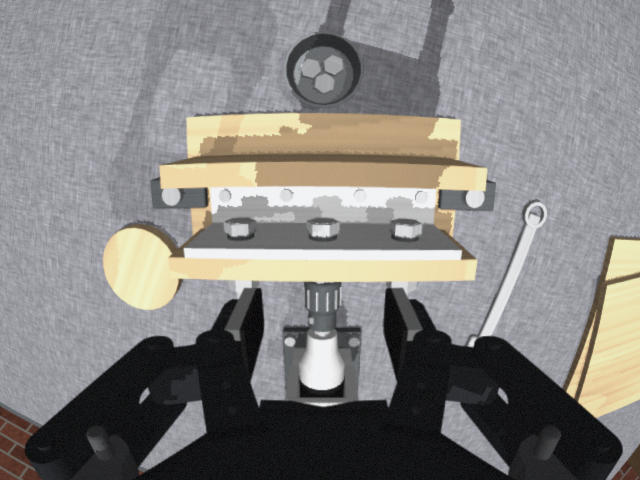

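The picture shows the runner's socket at (322,295), in line with the middle head at (324,230). The row is level with the jaws. Wrist and top measurements agree to about 2 mm, so I'll correct by −2 mm along the row and descend.

Request:
servo_tool --pt "0.005 -0.02 -0.3 0 0 -0.003 0.4" --pt "0.005 -0.02 -0.6 0 0 -0.003 0.4" --pt "0.005 -0.02 -0.9 0 0 -0.003 0.4" --pt "0.005 -0.02 -0.9 0 0 -0.003 0.4"

```text
time: 4.18
tool_pos: [0.5632, 0.0246, 0.1497]
tool_rot: [0.354, -3.117, -0.001]
ft_force: [0.1, -0.5, 0.3]
width: 0.0514
finger_force: 0.0
```

Request:
servo_tool --pt "0 0 -0.15 0 0 0 0.4" --pt "0 0 -0.3 0 0 0 0.4" --pt "0 0 -0.45 0 0 0 0.4" --pt "0 0 -0.6 0 0 0 0.4" --pt "0 0 -0.75 0 0 0 0.4" --pt "0 0 -0.85 0 0 0 0.4" --pt "0 0 -0.85 0 0 0 0.4"

```text
time: 5.05
tool_pos: [0.5644, 0.0235, 0.066]
tool_rot: [0.353, -3.12, -0.0]
ft_force: [-0.2, 0.3, -0.0]
width: 0.0513
finger_force: 0.0
```

Request:
servo_tool --pt "0 0.02 0.01 0 0 0 0.4" --pt "0 0.02 0.01 0 0 0 0.6" --pt "0 0.02 0.01 0 0 0 1" --pt "0 0.02 0.01 0 0 0 1" --pt "0 0.02 0.01 0 0 0 1" --pt "0 0.02 0.01 0 0 0 1" --pt "0 0.02 0.01 0 0 0 1" --pt "0 0.02 0.01 0 0 0 1"

```text
time: 6.05
tool_pos: [0.565, 0.0275, 0.0692]
tool_rot: [-0.355, 3.121, 0.005]
ft_force: [-1.3, 6.4, 2.2]
width: 0.0237
finger_force: 58.6
```

Request:
servo_tool --pt "0 0 0 0 0 0 1" --pt "0 0 0 0 0 0 1" --pt "0 0 0 0 0 0 1" --pt "0 0 0 0 0 0 1" --pt "0 0 0 0 0 0 1" --pt "0 0 0 0 0 0 1" --pt "0 0 0 0 0 0 1" --pt "0 0 0 0 0 0 1"

```text
time: 7.05
tool_pos: [0.565, 0.0275, 0.0692]
tool_rot: [-0.355, 3.121, 0.005]
ft_force: [-2.4, 6.6, 3.2]
width: 0.0239
finger_force: 58.6
```

Width is 23.9 mm with 58.6 N of grip, so the jaws sit on the flats. I'll hold while the nut runs up.

Request:
servo_tool --pt "0 0 0 0 0 0 1" --pt "0 0 0 0 0 0 1" --pt "0 0 0 0 0 0 1" --pt "0 0 0 0 0 0 1" --pt "0 0 0 0 0 0 1" --pt "0 0 0 0 0 0 1" --pt "0 0 0 0 0 0 1" --pt "0 0 0 0 0 0 1" --pt "0 0 0 0 0 0 1" --pt "0 0 0 0 0 0 1" --pt "0 0 0 0 0 0 1" --pt "0 0 0 0 0 0 1"

```text
time: 8.55
tool_pos: [0.565, 0.0275, 0.0692]
tool_rot: [-0.355, 3.12, 0.005]
ft_force: [-2.1, 6.7, 3.2]
width: 0.0238
finger_force: 58.6
```

Request:
servo_tool --pt "0 0 0 0 0 0 1" --pt "0 0 0 0 0 0 1" --pt "0 0 0 0 0 0 1" --pt "0 0 0 0 0 0 1" --pt "0 0 0 0 0 0 1" --pt "0 0 0 0 0 0 1" --pt "0 0 0 0 0 0 1" --pt "0 0 0 0 0 0 1" --pt "0 0 0 0 0 0 1" --pt "0 0 0 0 0 0 1" --pt "0 0 0 0 0 0 1" --pt "0 0 0 0 0 0 1"

```text
time: 10.05
tool_pos: [0.565, 0.0275, 0.0692]
tool_rot: [-0.355, 3.12, 0.005]
ft_force: [-2.4, 6.1, 2.4]
width: 0.0236
finger_force: 58.6
```

Request:
servo_tool --pt "0 0 0 0 0 0 1" --pt "0 0 0 0 0 0 1" --pt "0 0 0 0 0 0 1" --pt "0 0 0 0 0 0 1" --pt "0 0 0 0 0 0 1" --pt "0 0 0 0 0 0 1" --pt "0 0 0 0 0 0 1" --pt "0 0 0 0 0 0 1" --pt "0 0 0 0 0 0 1" --pt "0 0 0 0 0 0 1" --pt "0 0 0 0 0 0 1" --pt "0 0 0 0 0 0 1"

```text
time: 11.55
tool_pos: [0.565, 0.0275, 0.0692]
tool_rot: [-0.355, 3.12, 0.005]
ft_force: [-1.7, 6.2, 2.2]
width: 0.0241
finger_force: 58.6
```

Request:
servo_tool --pt "0 0 0 0 0 0 1" --pt "0 0 0 0 0 0 1" --pt "0 0 0 0 0 0 1" --pt "0 0 0 0 0 0 1" --pt "0 0 0 0 0 0 1" --pt "0 0 0 0 0 0 1" --pt "0 0 0 0 0 0 1" --pt "0 0 0 0 0 0 1" --pt "0 0 0 0 0 0 1" --pt "0 0 0 0 0 0 1" --pt "0 0 0 0 0 0 1" --pt "0 0 0 0 0 0 1"

```text
time: 13.05
tool_pos: [0.565, 0.0275, 0.0692]
tool_rot: [-0.355, 3.12, 0.005]
ft_force: [-2.0, 7.1, 3.4]
width: 0.0238
finger_force: 58.6
```

Request:
servo_tool --pt "0 0 0 0 0 0 1" --pt "0 0 0 0 0 0 1" --pt "0 0 0 0 0 0 1" --pt "0 0 0 0 0 0 1" --pt "0 0 0 0 0 0 1" --pt "0 0 0 0 0 0 1" --pt "0 0 0 0 0 0 1" --pt "0 0 0 0 0 0 1" --pt "0 0 0 0 0 0 1" --pt "0 0 0 0 0 0 1" --pt "0 0 0 0 0 0 1" --pt "0 0 0 0 0 0 1"

```text
time: 14.55
tool_pos: [0.565, 0.0275, 0.0692]
tool_rot: [-0.355, 3.12, 0.005]
ft_force: [-1.6, 7.3, 1.8]
width: 0.0239
finger_force: 58.6
```

Request:
servo_tool --pt "0 0 0 0 0 0 1" --pt "0 0 0 0 0 0 1" --pt "0 0 0 0 0 0 1" --pt "0 0 0 0 0 0 1" --pt "0 0 0 0 0 0 1" --pt "0 0 0 0 0 0 1" --pt "0 0 0 0 0 0 1" --pt "0 0 0 0 0 0 1" --pt "0 0 0 0 0 0 1" --pt "0 0 0 0 0 0 1" --pt "0 0 0 0 0 0 1" --pt "0 0 0 0 0 0 1"

```text
time: 16.05
tool_pos: [0.565, 0.0275, 0.0692]
tool_rot: [-0.355, 3.12, 0.005]
ft_force: [-2.2, 7.1, 3.1]
width: 0.0235
finger_force: 58.6
```

Ten seconds held. Before handing in, I'll check that the socket has stopped by differencing scene frames, with static background as the noise reference.

Run:
```python
from h import *
ref=cv2.imread('pics/scene0.png').astype(float)
F=[]
for i in range(13): F.append(imaging.get_image('scene')[0].astype(float))
for c,(a,b,e,f) in {'socket':(258,282,326,352),'bolt nut R':(244,268,356,380),'ply':(330,355,220,245)}.items():
    print(c,[round(abs(F[k]-F[0])[a:b,e:f].mean(),2) for k in(1,4,8,12)],'start',round(abs(ref-F[0])[a:b,e:f].mean(),2))
cv2.imwrite('pics/s2.png',cv2.resize(F[-1][200:360,200:440],None,fx=3,fy=3))
s=state();print(s['time'],s['finger_force'],s['width'],s['ft_torque'])
```

```text
socket [np.float64(0.47), np.float64(0.45), np.float64(0.47), np.float64(0.47)] start 5.62
bolt nut R [np.float64(0.44), np.float64(0.42), np.float64(0.45), np.float64(0.42)] start 2.77
ply [np.float64(0.24), np.float64(0.25), np.float64(0.22), np.float64(0.24)] start 3.09
16.7 58.56940157711506 0.023457990694454593 [0.81261471 0.23563563 0.0571378 ][ WARN:0@29.268] global loadsave.cpp:1063 imwrite_ Unsupported depth image for selected encoder is fallbacked to CV_8U.
```

View pics/s2.png

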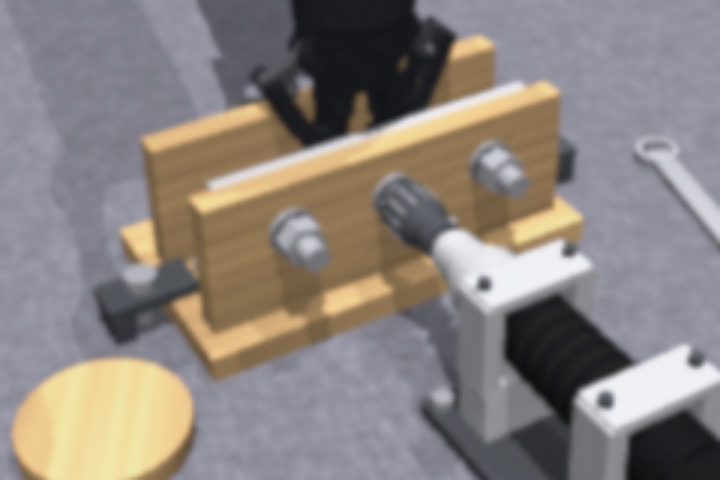

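The fingers are on the middle head behind the bracket. The socket, at (415,205) in the crop, shows no change over 0.6 s beyond the noise level of a fixed nut, so it has stopped. The grip still reads 58.6 N, so I'll hand in.

```bash
python3 -c "
from rig import order;print(order.sign_off())"
```

```text
the job is handed in; nothing more can be done
None
```

I gripped the middle bolt's head on its flats (about 59 N) and held it until the runner's socket stopped turning, then handed the job in with the head still gripped; sign-off returned no verdict.

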